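Free the cam and seat the gilded moulding

TASK

Seat the short gilded moulding against the end stop of the plywood jig. First push the cam's lever round until the cam's low point faces the slide's arm, so that the lever points straight ahead, parallel to the slide's travel; only then push the slide forward by its upright tab until it is fully home and the moulding sits against the end stop. The gilding is fresh, so let only the slide touch the moulding, do not lift it, and leave the other things on the bench where they are.

Things in the scene. Friction and masses are not known exactly. Their poses are not given: they have to be found in the camera images.
- jig: Plywood jig base fixed to the bench, 12 mm thick. Origin on the bench surface under the channel's centre line; x is forward (slide's travel, away from robot), y left, z up. It spans x -160 to +150, y -150 to +55 mm. Low rails (tops at 24 mm) flank the channel at y = -32 and +32 mm; the wooden end stop crosses it, near face at x = +118 mm, top 48 mm above the bench
- slide (a joint): Travel of the aluminium slide along the jig's x, m: -0.030 farthest back, starts between -0.028 and -0.008, +0.027 is fully home at a hard stop. About 3 N of friction; stays where left. Its block is 70 mm long, 50 mm wide, top 33 mm above the bench, front face at jig x = -30 mm + joint
- slide_arm (a point): Middle of the front face of the slide's arm, 21 mm above the bench, straight behind the cam's axis. The arm (12 mm thick, top 29 mm above the bench) reaches right from the slide to jig y = -130 mm. This face meets the cam's rim: the high point stops the slide at about 0, the low point lets it go fully home
- slide_tab (a point): Centre of the rear (robot-side) face of the slide's upright push tab, 57 mm above the bench. The tab is a plain aluminium plate at the rear of the slide, 60 mm wide, 10 mm thick, from 32 to 82 mm above the bench; push on this face along the jig's x
- cam (a joint): Angle of the cam's lever in the jig's frame, rad, anticlockwise from above: 0 = lever along jig +x, low point facing the slide's arm (free); -1.57 = lever to the right; -3.14 would put the high point to the arm. Starts between -2.7 and -1.9, stops at -2.9 and +0.6, 0.45 N m of friction, stays where left. The dark steel cam is a disc of 30 mm radius, 14 mm off-centre, top 30 mm above the bench
- cam_axis (a point): Point on the cam's axis, 34 mm above the bench, at jig x = -6 mm, y = -95 mm. Its x axis points along the lever
- cam_fin (a point): Centre of the upright fin on the cam's lever, 57 mm above the bench and 72.5 mm out from the cam's axis. The fin is a steel plate standing along the lever, 45 to 100 mm out from the axis, 8 mm thick, from 34 to 80 mm above the bench; push it on its flat side. Its x axis points outward along the lever
- moulding_mid (a point): Centre of the loose length of gilded frame moulding, 120 mm long (along its x), 50 mm wide, 28 mm high with its bead, lying in the channel between slide and end stop on the 12 mm base. Seated, it lies at jig x = +58 mm. Weighs about 0.25 kg. Not to be touched by the robot
- offcut: Bystander: loose bare-wood moulding offcut, 90 x 50 x 28 mm, on the bench left of the jig. Origin at its underside
- jar: Bystander: glass jar with steel lid, 64 mm across, 85 mm high, on the bench left of the jig. Origin at its underside
- sanding_block: Bystander: cork sanding block, 100 x 60 x 35 mm, on the bench to the left of the jig. Origin at its underside
- screwdriver: Bystander: screwdriver lying on the bench to the right of the jig
- bottle: Bystander: plastic bottle, 68 mm across, 150 mm high, to the right on the bench. Origin at its underside
- hammer: Bystander: hammer lying to the left on the bench
- tin: Bystander: tin can, 76 mm across, 90 mm high, to the right on the bench. Origin at its underside
Mind the look-alikes: they are no part of the job. Leave any black look-alike of the part that bears moulding_mid alone.

How it is judged:
By the outcome, as a careful person would: the job done as asked, in the order asked, and still so for the second after the job is handed in, with the robot touching nothing.
It also fails if it takes over 58 s, if anything falls off the work surface, if the arm or the gripper's body presses on something with over 40 N, if the wrist force passes 120 N, or if a joint passes its speed limit or range.

ROBOT

A 6-joint arm with a two-finger parallel gripper is mounted at the origin on the work surface. World frame = base frame: x ahead of the robot, y to its left, z up, the work surface at z = 0. Lengths are in mm, angles in rad, forces in N, time in s.
With the tool pointing down it reaches from about 400 to 825 mm from the base axis. Payload 7 kg.
Tool frame: the origin (TCP) lies at the very end of the fingers, on their centre line; the grasp point (between the pads) lies 19 mm behind it; z points along the fingers, y is the line along which they close (so a half turn about z gives the same grasp; the last joint's range is limited). The gripper opens to 85 mm and grips with 20 to 120 N. Pads are 22 mm wide; open, the fingers measure 114 mm over their backs; the gripper's body (76 mm by 85 mm) begins 54 mm behind the grasp point. The pads swing forward as they close: fully open they stand 13 mm farther back than shut.
Start: joints at [1.442, 0.359, 0.012, 0, -1.224, -0.288], TCP at [273.27, 617.186, 231.302] pointing down, gripper open.
Joint ranges: [-3.07, 3.07], [-1.43, 2.12], [-1.02, 1.25], [-3.03, 1.67], [-3.05, -0], [-3.03, 3.03]. Speed limits (rad/s): [2.39, 2.39, 3.01, 3.14, 3.14, 3.14].

INTERFACE

Orientations are given as a unit quaternion [w, x, y, z].
In Python, from rig import manip gives the robot as it stands. The module is installed in compiled form; this text tells all that it offers.
- The arm moves only by the tool step_arm, never from a script. Its argument "deltas" is one flat list of numbers, 7 for each row, row after row: the turn, a rotation vector about the tool's x, y, z in degrees, then the shift along the tool's x, y, z in m, then the finger opening in m, from 0 to 0.0854. A call has 1 to 20 rows; each row is the pose to reach, as a shift and turn from the pose commanded when the call began, along the tool's axes at that moment; what a row does not reach only later rows make up. A row lasts 1/10 s, in which the tool goes at most 50 mm and 8.59 degrees, less where a joint would pass 70% of its speed; a pose out of reach is approached as far as the arm can. A call with a gripper value outside its range is refused whole. The fingers move at their own pace and stop on an object; the grip force is fixed at half the most. Time passes only in rows, so rows that repeat a pose let the fingers close. It gives the time, the measured TCP pose, the force, the opening and the grip force at its end, in the units of the state.
- manip.observe(): the state, without advancing time (a new reading comes with each control period).
- manip.grab_frame(name): name is "side" or "top"; returns the picture (384x512x3 uint8, red, green, blue); there is no depth.
- manip.get_calibration(name): a dict with "intrinsics" (3x3 intrinsics, pixels), "k1" (the pictures are not rectified: a ray, as slopes to the right and down, at radius r is drawn at 1 + k1 r^2 times it, then the intrinsics apply), "R" (3x3) and "t" (3): a world point X has camera coordinates R X + t. Camera axes: x right, y down, z forward; pixel columns grow to the right and rows downward; lengths in mm; the calibration is good to about 2 mm. A picture is of the moment at which its call begins. get_calibration takes no time and is no camera call.
- manip.hand_in(): hands the job in; it is judged then, once.
The state is a dict: "t": time; "joint_positions": joint angles; "qvel": joint speeds; "tau": joint torques, N m; "tool_pos": TCP position; "eef_rot": TCP orientation; "force": force on the tool from outside, world axes, zero at the start; "ft_torque": the same for the moment, N m; "grip_width": finger opening in mm; "finger_force": force on a finger pad.
Only numpy, scipy, OpenCV 4.12 (cv2) and the standard library are available. Lean on these libraries where they do the work, as an engineer would, in place of code of your own. Each camera call takes 0.05 s, during which the arm holds its last target. There are 200 camera calls.

## Working session

There is one attempt and no reset: what is moved stays moved. The work goes in short steps, Python scripts to look and compute and a tool call to move; the robot and the scene stay as the last step left them, time stands still between calls to the robot, and variables do not carry over. Pictures are saved under pics/ and viewed, at most 10 in all, crops included, and the job is handed in when it is done.

Besides the shell and the picture viewer there is one more tool, called after "Call:" by a JSON object that holds its "api" and its "payload", one argument or row to a line. step_arm: Moves the arm, as the interface text tells. Its arguments: {"type":"object","properties":{"deltas":{"type":"array"}},"required":["deltas"]}

```bash
mkdir -p pics; cat > h.py <<'E'
import numpy as np, cv2
from rig import manip
def ray(cam,u,v):
    c=manip.get_calibration(cam);K=np.array(c["intrinsics"]);R=np.array(c["R"]);t=np.array(c["t"])
    p=cv2.undistortPoints(np.array([[[u,v]]],float),K,np.array([c["k1"],0,0,0.]))[0,0]
    return -R.T@t, R.T@np.array([p[0],p[1],1])
def onz(cam,u,v,z):
    o,d=ray(cam,u,v); return o+d*(z-o[2])/d[2]
def px(cam,X):
    c=manip.get_calibration(cam);K=np.array(c["intrinsics"]);R=np.array(c["R"]);t=np.array(c["t"])
    return cv2.projectPoints(np.array([X],float),cv2.Rodrigues(R)[0],t,K,np.array([c["k1"],0,0,0.]))[0][0,0]
def snap(cam,name,crop=None,s=1):
    f=manip.grab_frame(cam)[:,:,::-1]; cv2.imwrite(f"pics/{name}_raw.png",f)
    if crop: a,b,c,d=crop; f=f[b:d,a:c]
    cv2.imwrite(f"pics/{name}.png",cv2.resize(f,None,fx=s,fy=s,interpolation=cv2.INTER_CUBIC))
E
python3 - <<'E'
from h import *
snap("top","t0",s=1.5); snap("side","s0",s=1.5)
print(manip.observe())
for c in("top","side"): print(ray(c,256,192))
E
```

```text
{'t': 0.1, 'joint_positions': array([ 1.44210590e+00,  3.59300016e-01,  1.11719239e-02, -2.63427420e-04,
       -1.22411996e+00, -2.88086807e-01]), 'qvel': array([-0.00061399, -0.00184243,  0.00240453,  0.00169919,  0.00060934,
        0.0020389 ]), 'tau': array([-1.94009539e-03, -5.84765553e+01,  2.94107276e+01,  6.95450619e+00,
       -3.19941042e-03,  1.44347331e-05]), 'tool_pos': array([273.12513578, 616.81374732, 230.48470524]), 'eef_rot': array([ 7.33417660e-04,  9.78356010e-01, -2.06927463e-01, -6.56634030e-05]), 'force': array([ 0.35813834, -0.26060478,  0.39549028]), 'ft_torque': array([ 0.04513106, -0.01612142,  0.00842884]), 'finger_force': 0.0, 'grip_width': 85.42024694839466}
(array([ 256.35373625,   14.72162341, 1476.04835956]), array([ 0.19350475,  0.00730198, -0.98107466]))
(array([ 309.5089349 , -876.46350603,  696.89257466]), array([ 0.21259123,  0.80325956, -0.55656326]))
```

View pics/t0.png

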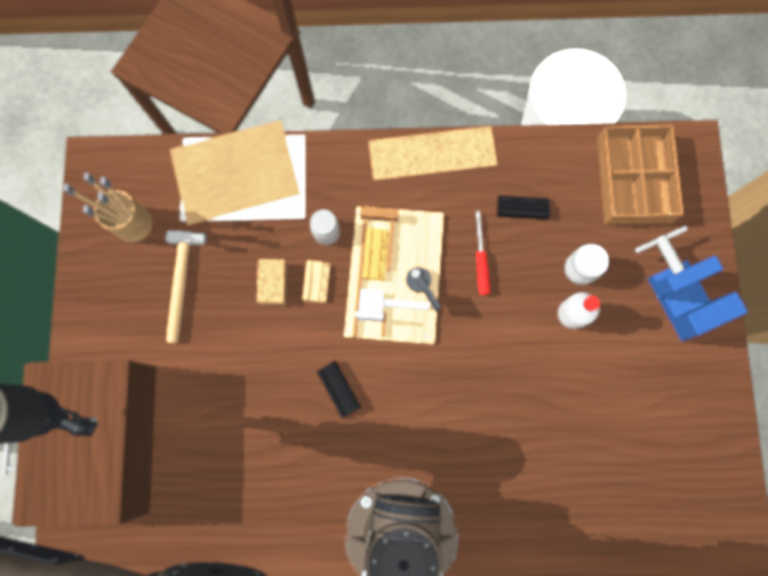

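View pics/s0.png

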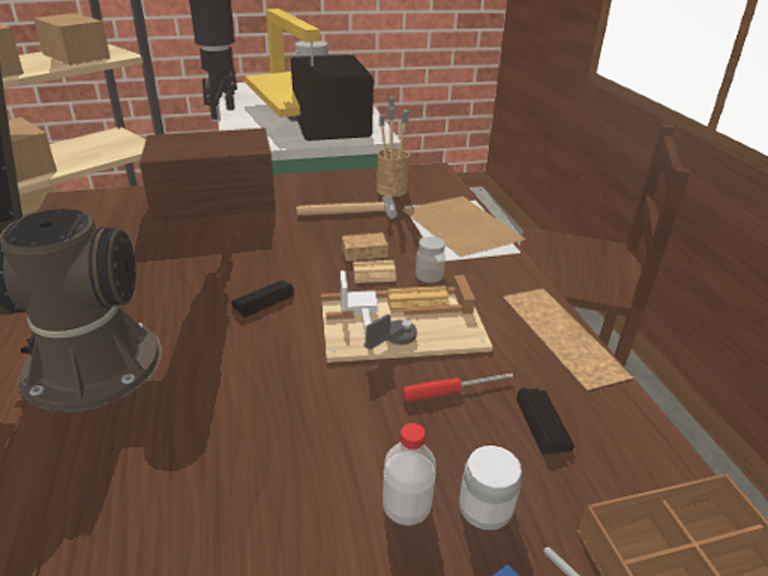

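The top view shows the jig at (395,275) in the 1.5x picture, with the gilded moulding in the channel at (376,250). The slide is at (372,303), and the dark cam is at (420,280) with its lever running to (437,303). The two black mouldings at (523,207) and (339,389) are look-alikes; the gilded one in the jig channel is the one meant. Next is an enlarged crop to confirm that and take measurements.

```bash
python3 - <<'E'
from h import *
f=cv2.imread("pics/t0_raw.png")
cv2.imwrite("pics/t0c.png",cv2.resize(f[130:235,222:304],None,fx=6.5,fy=5.7 and 5.7,interpolation=cv2.INTER_CUBIC) if 0 else cv2.resize(f[132:232,222:306],None,fx=6,fy=6,interpolation=cv2.INTER_CUBIC))
hsv=cv2.cvtColor(f,cv2.COLOR_BGR2HSV)
# plywood: bright, yellowish, low sat
r=f[132:232,222:306];h=hsv[132:232,222:306]
m=((h[...,2]>150)).astype(np.uint8)
m=cv2.morphologyEx(m,cv2.MORPH_CLOSE,np.ones((9,9)))
c=[x for x in cv2.findContours(m,0,2)[0]]
c=max(c,key=cv2.contourArea);rect=cv2.minAreaRect(c);b=cv2.boxPoints(rect)+[222,132]
print(rect)
for p in b: print(p,onz("top",*p,12).round(1))
E
```

```text
((41.49999237060547, 49.49999237060547), (82.99998474121094, 98.99998474121094), -0.0)
[222.         230.99998474] [412.3 144.8  12. ]
[222. 132.] [766.6 142.1  12. ]
[304.99998474 132.        ] [ 758.6 -153.9   12. ]
[304.99998474 230.99998474] [ 405.6 -138.1   12. ]
```

View pics/t0c.png

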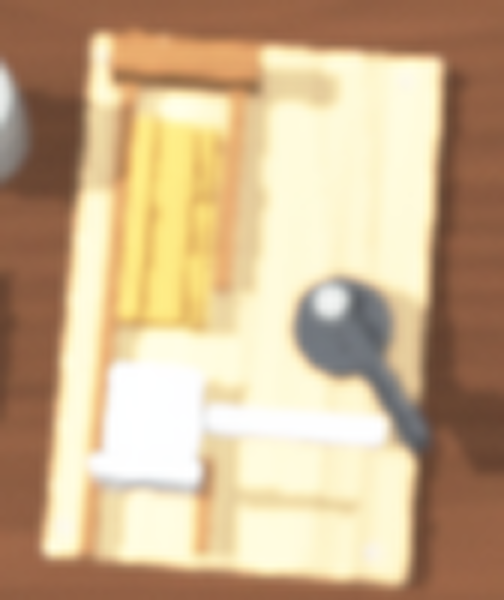

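The crop confirms the gilded moulding at (170,220), lying between the slide and the end stop. The cam's pivot is at (331,301), its lever tip at (418,440), and the slide's tab at (147,470). I'll fit the jig pose from its corners.

```bash
cat >> h.py <<'E'
def fit():
    C=[(92,33),(444,58),(410,585),(44,557)];J=np.array([(150,55),(150,-150),(-160,-150),(-160,55)],float)
    W=np.array([onz("top",(u+.5)/6+221.5,(v+.5)/6+131.5,12)[:2] for u,v in C])
    a=J-J.mean(0);b=W-W.mean(0);th=np.arctan2((a[:,0]*b[:,1]-a[:,1]*b[:,0]).sum(),(a*b).sum())
    R=np.array([[np.cos(th),-np.sin(th)],[np.sin(th),np.cos(th)]]);t=W.mean(0)-R@J.mean(0)
    return R,t,th,W-(J@R.T+t)
E
python3 - <<'E'
from h import *
R,t,th,res=fit();print("origin",t.round(1),"th deg",np.degrees(th),res.round(1))
q=lambda u,v,z:(R.T@(onz("top",(u+.5)/6+221.5,(v+.5)/6+131.5,z)[:2]-t)).round(1)
print("pivot",q(331,301,34),"lever tip",q(418,440,70),"mould",q(168,220,38))
print("tab top rear L/R",q(92,478,82),q(200,488,82),"slide front",q(112,363,33),q(203,367,33))
print("arm front",q(230,407,29),q(385,420,29))
w=lambda x,y,z:np.r_[R@[x,y]+t,z]
for n,p in dict(axis=(-6,-95,34),stop=(118,0,48),tab=(-95-20,0,57)).items(): print(n,w(*p).round(1),"side px*1.5",px("side",w(*p))*1.5)
for n,u,v,z in (("offcut",316,282,28),("jar",324,227,85),("sand",271,281,35),("screw",484,270,15)): 
  p=onz("top",u/1.5,v/1.5,z);print(n,(R.T@(p[:2]-t)).round())
E
```

```text
origin [589.5  47.7] th deg -5.813804841261865 [[ 1.8  1.8]
 [ 1.5 -2.3]
 [-1.8 -1.8]
 [-1.6  2.2]]
pivot [ -5.1 -95.3] lever tip [ -87.8 -147.9] mould [34.5  1.4]
tab top rear L/R [-124.5   28.9] [-125.5  -30.4] slide front [-50.5  26.7] [-48.8 -25.3]
arm front [-70.  -42.3] [ -70.7 -130.8]
axis [573.9 -46.2  34. ] side px*1.5 [405.76303844 323.96102985]
stop [706.9  35.8  48. ] side px*1.5 [458.26998463 286.35593874]
tab [475.1  59.4  57. ] side px*1.5 [343.74591967 289.03178302]
offcut [-43. 130.]
jar [ 73. 117.]
sand [-50. 232.]
screw [  18. -254.]
```

```bash
cat >> h.py <<'E'
from scipy.spatial.transform import Rotation as Rn
def rows(pts,grip=0.0):
    """pts: jig x,y,z mm (tool x along jig x, down) -> delta rows from the present pose"""
    R,t,th,_=fit();o=manip.observe();q=o["eef_rot"];A=Rn.from_quat(np.r_[q[1:],q[0]])
    B=Rn.from_euler("z",th)*Rn.from_euler("x",np.pi)
    rv=np.degrees((A.inv()*B).as_rotvec())
    for p in pts:
        s=A.inv().apply(np.r_[R@np.array(p[:2],float)+t,p[2]]-o["tool_pos"])/1000
        print(*(f"{x:.1f}," for x in rv),*(f"{x:.4f}," for x in s),grip)
def at(th,r,gap=0.):
    "tool jig xy pushing the fin at lever angle th (deg), distance r out"
    a=np.radians(th);e=np.array([np.cos(a),np.sin(a)]);n=np.array([-e[1],e[0]])
    return np.array([-6,-95])+r*e-(4+11*abs(n[0])+14.5*abs(n[1])+gap)*n
def where():
    R,t,th,_=fit();o=manip.observe();p=o["tool_pos"]
    print("t",o["t"],"jig",(R.T@(p[:2]-t)).round(1),p[2].round(1),"F",o["force"].round(1),"j",o["joint_positions"].round(2))
E
python3 - <<'E'
from h import *
p=at(-147.5,70,10);print(p);rows([(*p,230),(*p,130),(*p,48)])
E
```

```text
[ -82.30592674 -105.50481712]
0.1, 0.0, -18.1, 0.4742, 0.5181, 0.0013, 0.0
0.1, 0.0, -18.1, 0.4742, 0.5179, 0.1013, 0.0
0.1, 0.0, -18.1, 0.4742, 0.5178, 0.1833, 0.0
```

Call:
{"api": "step_arm", "payload": {
  "deltas": [0,0,-6,0.1,0.11,0,0,0,0,-12,0.2,0.22,0,0,0,0,-18.1,0.3,0.33,0,0,0,0,-18.1,0.474,0.518,0,0,0,0,-18.1,0.474,0.518,0,0,0,0,-18.1,0.474,0.518,0,0,0,0,-18.1,0.474,0.518,0,0,0,0,-18.1,0.474,0.518,0,0,0,0,-18.1,0.474,0.518,0,0,0,0,-18.1,0.474,0.518,0,0,0,0,-18.1,0.474,0.518,0,0,0,0,-18.1,0.474,0.518,0,0,0,0,-18.1,0.474,0.518,0,0,0,0,-18.1,0.474,0.518,0,0,0,0,-18.1,0.474,0.518,0,0,0,0,-18.1,0.474,0.518,0,0,0,0,-18.1,0.474,0.518,0,0,0,0,-18.1,0.474,0.518,0,0,0,0,-18.1,0.474,0.518,0.03,0,0,0,-18.1,0.474,0.518,0.06,0]
}}

```text
t: 2.1
tool_pos: [497.6, -46.7, 171.6]
eef_rot: [-0.001, 0.999, -0.049, 0.002]
force: [-0.5, -0.4, -0.3]
grip_width: -0.0
finger_force: 0.0
```

```bash
python3 - <<'E'
from h import *
where();p=at(-147.5,70,10);rows([(*p,130),(*p,48)])
snap("top","t1",crop=(222,132,306,232),s=6)
E
```

```text
t 2.1 jig [ -81.9 -103.3] 171.6 F [-0.5 -0.4 -0.3] j [ 0.3   0.12 -0.46 -0.   -0.99  1.17]
-0.1, -0.2, 0.2, -0.0005, 0.0023, 0.0416, 0.0
-0.1, -0.2, 0.2, -0.0008, 0.0024, 0.1236, 0.0
```

View pics/t1.png

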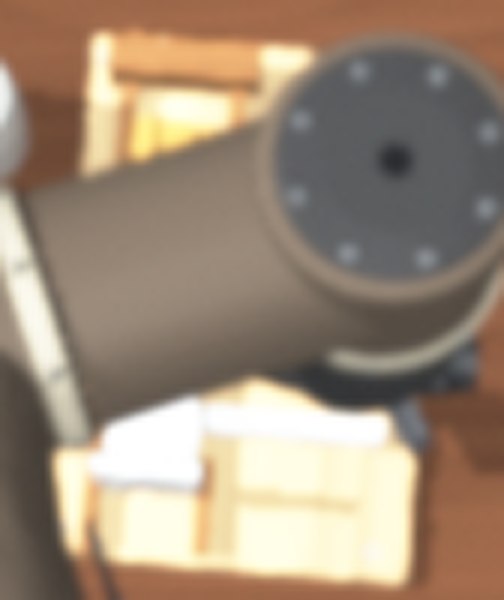

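The wrist hides the cam from above: the arm covers (60–500, 40–400), though the lever tip still shows at (415,430). I'll go down and check from the side.

Call:
{"api": "step_arm", "payload": {
  "deltas": [0,0,0,-0.001,0.002,0.04,0,0,0,0,-0.001,0.002,0.08,0,0,0,0,-0.001,0.002,0.105,0,0,0,0,-0.001,0.002,0.123,0,0,0,0,-0.001,0.002,0.123,0]
}}

```text
t: 2.65
tool_pos: [494.4, -49.5, 46.8]
eef_rot: [0.001, 0.999, -0.05, -0.002]
force: [-0.9, 0.1, 0.9]
grip_width: 0.1
finger_force: 0.0
```

```bash
python3 - <<'E'
from h import *
where()
rows([(*at(a,70),48) for a in range(-145,-69,5)])
snap("side","s1",crop=(190,170,340,260),s=5)
E
```

```text
t 2.65 jig [ -84.8 -106.4] 46.8 F [-0.9  0.1  0.9] j [ 0.3   0.28 -0.6  -0.   -0.7   1.18]
0.1, 0.2, 0.1, 0.0087, 0.0106, -0.0012, 0.0
0.1, 0.2, 0.1, 0.0109, 0.0167, -0.0012, 0.0
0.1, 0.2, 0.1, 0.0137, 0.0226, -0.0012, 0.0
0.1, 0.2, 0.1, 0.0171, 0.0283, -0.0013, 0.0
0.1, 0.2, 0.1, 0.0211, 0.0338, -0.0013, 0.0
0.1, 0.2, 0.1, 0.0257, 0.0389, -0.0013, 0.0
0.1, 0.2, 0.1, 0.0309, 0.0437, -0.0013, 0.0
0.1, 0.2, 0.1, 0.0366, 0.0479, -0.0013, 0.0
0.1, 0.2, 0.1, 0.0428, 0.0516, -0.0013, 0.0
0.1, 0.2, 0.1, 0.0494, 0.0547, -0.0013, 0.0
0.1, 0.2, 0.1, 0.0564, 0.0571, -0.0014, 0.0
0.1, 0.2, 0.1, 0.0637, 0.0588, -0.0014, 0.0
0.1, 0.2, 0.1, 0.0686, 0.0600, -0.0014, 0.0
0.1, 0.2, 0.1, 0.0737, 0.0608, -0.0014, 0.0
0.1, 0.2, 0.1, 0.0790, 0.0612, -0.0015, 0.0
0.1, 0.2, 0.1, 0.0845, 0.0612, -0.0015, 0.0
```

View pics/s1.png

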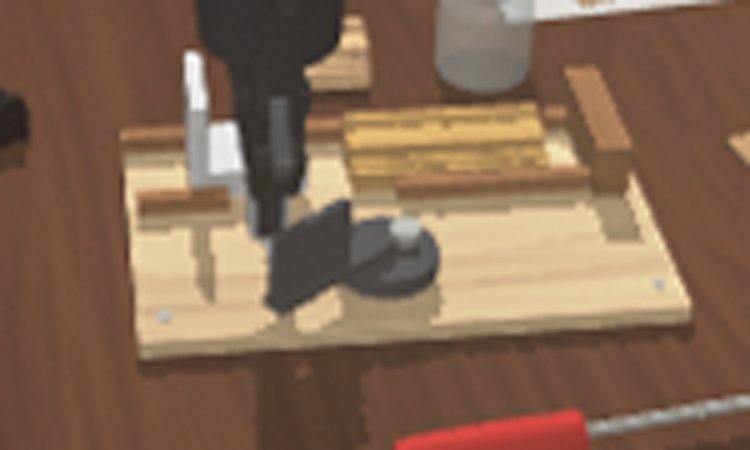

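In the side view the fingertip at (268,225) is behind the fin, whose plate spans (270–350, 205–310). That is the correct side, so I'll push.

Call:
{"api": "step_arm", "payload": {
  "deltas": [0,0,0,0.009,0.0105,-0.001,0,0,0,0,0.011,0.0165,-0.001,0,0,0,0,0.0135,0.0225,-0.001,0,0,0,0,0.017,0.0285,-0.001,0,0,0,0,0.021,0.034,-0.001,0,0,0,0,0.0255,0.039,-0.001,0,0,0,0,0.031,0.0435,-0.001,0,0,0,0,0.0365,0.048,-0.001,0,0,0,0,0.043,0.0515,-0.001,0,0,0,0,0.0495,0.0545,-0.001,0,0,0,0,0.0565,0.057,-0.001,0,0,0,0,0.0635,0.059,-0.001,0,0,0,0,0.0685,0.06,-0.001,0,0,0,0,0.0735,0.061,-0.001,0,0,0,0,0.079,0.061,-0.001,0,0,0,0,0.0845,0.061,-0.001,0]
}}

```text
t: 4.3
tool_pos: [571.5, -119.7, 49.6]
eef_rot: [-0.0, 0.999, -0.051, -0.002]
force: [-7.7, 4.4, 2.0]
grip_width: 0.1
finger_force: 3.4
```

```bash
python3 - <<'E'
from h import *
where()
rows([(*at(a,70),48) for a in range(-65,-4,5)])
snap("side","s2",crop=(190,170,340,260),s=5)
E
```

```text
t 4.3 jig [  -1.  -168.4] 49.6 F [-7.7  4.4  2. ] j [ 0.13  0.39 -0.41 -0.   -0.78  1.34]
-0.0, 0.2, -0.0, 0.0064, -0.0014, 0.0016, 0.0
-0.0, 0.2, -0.0, 0.0120, -0.0024, 0.0016, 0.0
-0.0, 0.2, -0.0, 0.0177, -0.0038, 0.0015, 0.0
-0.0, 0.2, -0.0, 0.0234, -0.0058, 0.0015, 0.0
-0.0, 0.2, -0.0, 0.0289, -0.0083, 0.0015, 0.0
-0.0, 0.2, -0.0, 0.0344, -0.0114, 0.0015, 0.0
-0.0, 0.2, -0.0, 0.0396, -0.0151, 0.0015, 0.0
-0.0, 0.2, -0.0, 0.0446, -0.0193, 0.0014, 0.0
-0.0, 0.2, -0.0, 0.0492, -0.0241, 0.0014, 0.0
-0.0, 0.2, -0.0, 0.0535, -0.0294, 0.0014, 0.0
-0.0, 0.2, -0.0, 0.0572, -0.0352, 0.0014, 0.0
-0.0, 0.2, -0.0, 0.0604, -0.0414, 0.0014, 0.0
-0.0, 0.2, -0.0, 0.0630, -0.0480, 0.0014, 0.0
```

View pics/s2.png

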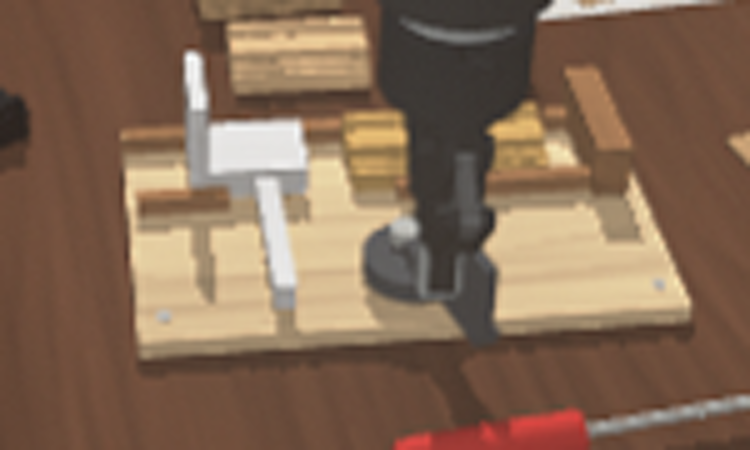

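The lever has followed: the fin is now at (480,290) against the finger at (440,280), and the slide hasn't moved. I'll keep going to about -5°.

Call:
{"api": "step_arm", "payload": {
  "deltas": [0,0,0,0.0065,-0.0015,0.001,0,0,0,0,0.012,-0.0025,0.001,0,0,0,0,0.0175,-0.004,0.001,0,0,0,0,0.0235,-0.006,0.001,0,0,0,0,0.029,-0.0085,0.001,0,0,0,0,0.0345,-0.0115,0.001,0,0,0,0,0.0395,-0.015,0.001,0,0,0,0,0.0445,-0.0195,0.001,0,0,0,0,0.049,-0.024,0.001,0,0,0,0,0.0535,-0.0295,0.001,0,0,0,0,0.057,-0.035,0.001,0,0,0,0,0.0605,-0.0415,0.001,0,0,0,0,0.063,-0.048,0.001,0,0,0,0,0.063,-0.048,0.001,0]
}}

```text
t: 5.75
tool_pos: [640.1, -79.1, 48.9]
eef_rot: [0.0, 0.999, -0.051, -0.001]
force: [-3.0, -3.5, -1.5]
grip_width: 0.0
finger_force: 1.6
```

```bash
python3 - <<'E'
from h import *
where()
rows([(*at(0,70),48),(*at(0,70,30),48)])
snap("side","s3",crop=(190,170,340,260),s=5)
R,t,th,_=fit()
for a in(-10,-5,0,5): 
  c,s=np.cos(np.radians(a)),np.sin(np.radians(a))
  print(a,[((px("side",np.r_[R@[-6+r*c,-95+r*s]+t,80])-[190,170])*5).round() for r in(45,100)])
E
```

```text
t 5.75 jig [  63.2 -121. ] 48.9 F [-3.  -3.5 -1.5] j [ 0.18  0.47 -0.27  0.   -0.83  1.29]
0.1, 0.1, 0.0, 0.0008, -0.0075, 0.0009, 0.0
0.1, 0.1, 0.0, 0.0008, 0.0225, 0.0009, 0.0
-10 [array([488., 167.]), array([588., 171.])]
-5 [array([488., 163.]), array([586., 162.])]
0 [array([486., 159.]), array([583., 153.])]
5 [array([485., 155.]), array([578., 144.])]
```

View pics/s3.png

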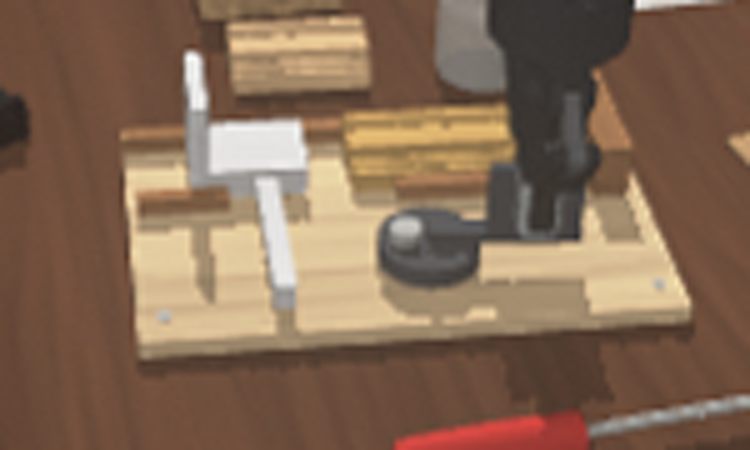

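The lever is within several degrees of ahead, with the fin at (490–580, 165–240). I'll finish the push, back off, raise the arm clear and measure from the top.

Call:
{"api": "step_arm", "payload": {
  "deltas": [0,0,0,0.001,-0.003,0.001,0,0,0,0,0.001,-0.006,0.001,0,0,0,0,0.001,-0.0075,0.001,0,0,0,0,0.001,-0.0075,0.001,0,0,0,0,0.001,-0.0075,0.001,0,0,0,0,0.001,0.005,0.001,0,0,0,0,0.001,0.025,0.001,0,0,0,0,0.001,0.045,0,0,0,0,0,0.001,0.045,-0.04,0,0,0,0,0.001,0.045,-0.09,0,0,0,0,-0.04,0.045,-0.11,0,0,0,0,-0.08,0.045,-0.11,0,0,0,0,-0.12,0.045,-0.11,0,0,0,0,-0.16,0.045,-0.11,0,0,0,0,-0.2,0.045,-0.11,0,0,0,0,-0.2,0.045,-0.11,0]
}}

```text
t: 7.4
tool_pos: [433.8, -103.1, 159.2]
eef_rot: [-0.001, 0.999, -0.051, 0.001]
force: [2.3, -0.0, 0.6]
grip_width: -0.1
finger_force: 0.0
```

```bash
python3 - <<'E'
from h import *
where()
snap("top","t2",crop=(222,132,306,232),s=6)
E
```

```text
t 7.4 jig [-139.6 -165.8] 159.2 F [ 2.3 -0.   0.6] j [ 0.21  0.04 -0.58 -0.   -0.95  1.26]
```

View pics/t2.png

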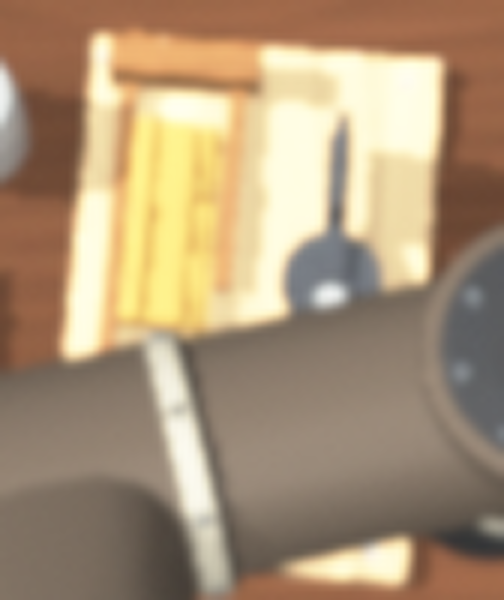

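The lever now points ahead, from the pivot at (331,295) to the tip at (343,118). I'll work out the angle from the dark-pixel line.

```bash
python3 - <<'E'
from h import *
R,t,th,_=fit()
f=cv2.imread("pics/t2_raw.png").astype(float)[132:232,222:306]
P=[]
g=255-f.mean(2)
for v in range(20,38):
    w=g[v,50:64]; w=np.clip(w-np.median(w)-15,0,None); u=50+(w*np.arange(14)).sum()/w.sum()
    p=R.T@(onz("top",u+222,v+132,75)[:2]-t);P.append(p);print(v,p.round(1))
P=np.array(P[1:]);k=np.polyfit(P[:,0],P[:,1],1);print("line slope deg",np.degrees(np.arctan(k[0])), "angle from axis",np.degrees(np.arctan2(P[:,1].mean()+95,P[:,0].mean()+6)))
rows([(-165,-165,160),(-165,0,160),(-165,0,50)])
E
```

```text
20 [ 89.  -94.1]
21 [ 85.5 -94. ]
22 [ 82.  -93.6]
23 [ 78.4 -93.3]
24 [ 74.9 -93.3]
25 [ 71.4 -93.2]
26 [ 67.9 -93.2]
27 [ 64.4 -93.4]
28 [ 60.9 -93.5]
29 [ 57.4 -93.6]
30 [ 54.  -94.1]
31 [ 50.5 -94.3]
32 [ 47.1 -94.7]
33 [ 43.6 -95. ]
34 [ 40.1 -94.9]
35 [ 36.7 -94.9]
36 [ 33.2 -94.8]
37 [ 29.7 -94.3]
line slope deg 1.731866970324183 angle from axis 0.8990094933112475
-0.1, -0.2, 0.1, -0.0282, -0.0004, -0.0003, 0.0
-0.1, -0.2, 0.1, -0.0280, -0.1654, -0.0001, 0.0
-0.1, -0.2, 0.1, -0.0284, -0.1653, 0.1099, 0.0
```

The lever is within about 1° of 0, as required. Next I'll go behind the tab at x -150.

Call:
{"api": "step_arm", "payload": {
  "deltas": [0,0,0,-0.011,-0.04,0,0,0,0,0,-0.011,-0.08,0,0,0,0,0,-0.011,-0.12,0,0,0,0,0,-0.011,-0.165,0,0,0,0,0,-0.011,-0.165,0,0,0,0,0,-0.011,-0.165,0.04,0,0,0,0,-0.011,-0.165,0.08,0,0,0,0,-0.011,-0.165,0.11,0,0,0,0,-0.011,-0.165,0.11,0,0,0,0,-0.011,-0.165,0.11,0]
}}

```text
t: 8.45
tool_pos: [444.4, 62.5, 48.8]
eef_rot: [0.0, 0.999, -0.05, -0.0]
force: [-0.1, 0.4, -0.3]
grip_width: -0.2
finger_force: 0.0
```

```bash
python3 - <<'E'
from h import *
where(); rows([(-92,0,50)])
E
```

```text
t 8.45 jig [-145.9   -0. ] 48.8 F [-0.1  0.4 -0.3] j [ 0.58  0.2  -0.71  0.   -0.66  0.89]
0.0, 0.0, 0.0, 0.0539, 0.0000, -0.0012, 0.0
```

Pushing at 4 mm per row to about x = -92, just short of home.

Call:
{"api": "step_arm", "payload": {
  "deltas": [0,0,0,0.004,0,-0.001,0,0,0,0,0.008,0,-0.001,0,0,0,0,0.012,0,-0.001,0,0,0,0,0.016,0,-0.001,0,0,0,0,0.02,0,-0.001,0,0,0,0,0.024,0,-0.001,0,0,0,0,0.028,0,-0.001,0,0,0,0,0.032,0,-0.001,0,0,0,0,0.036,0,-0.001,0,0,0,0,0.04,0,-0.001,0,0,0,0,0.044,0,-0.001,0,0,0,0,0.048,0,-0.001,0,0,0,0,0.051,0,-0.001,0,0,0,0,0.054,0,-0.001,0,0,0,0,0.054,0,-0.001,0,0,0,0,0.054,0,-0.001,0]
}}

```text
t: 10.05
tool_pos: [497.3, 57.1, 49.1]
eef_rot: [-0.0, 0.999, -0.051, 0.0]
force: [-1.7, -0.2, -0.7]
grip_width: -0.2
finger_force: 0.9
```

```bash
python3 - <<'E'
from h import *
where()
E
```

```text
t 10.05 jig [-92.7  -0. ] 49.1 F [-1.7 -0.2 -0.7] j [ 0.51  0.28 -0.6   0.   -0.7   0.96]
```

Pushing on in 1 mm steps to look for the hard stop.

Call:
{"api": "step_arm", "payload": {
  "deltas": [0,0,0,0.001,0,0,0,0,0,0,0.002,0,0,0,0,0,0,0.003,0,0,0,0,0,0,0.004,0,0,0,0,0,0,0.004,0,0,0,0,0,0,0.004,0,0,0]
}}

```text
t: 10.65
tool_pos: [501.1, 56.7, 49.2]
eef_rot: [0.0, 0.999, -0.05, -0.0]
force: [-4.0, -1.2, -1.8]
grip_width: -0.2
finger_force: 1.5
```

Call:
{"api": "step_arm", "payload": {
  "deltas": [0,0,0,0.001,0,0,0,0,0,0,0.002,0,0,0,0,0,0,0.003,0,0,0,0,0,0,0.004,0,0,0,0,0,0,0.004,0,0,0,0,0,0,0.004,0,0,0]
}}

```text
t: 11.25
tool_pos: [505.2, 56.3, 49.3]
eef_rot: [0.0, 0.999, -0.05, 0.0]
force: [-4.2, -0.1, -2.1]
grip_width: 0.0
finger_force: 1.7
```

Call:
{"api": "step_arm", "payload": {
  "deltas": [0,0,0,0.001,0,0,0,0,0,0,0.002,0,0,0,0,0,0,0.003,0,0,0,0,0,0,0.004,0,0,0,0,0,0,0.004,0,0,0,0,0,0,0.004,0,0,0]
}}

```text
t: 11.85
tool_pos: [507.4, 55.9, 49.2]
eef_rot: [0.0, 0.999, -0.051, -0.001]
force: [-12.2, 3.8, 5.4]
grip_width: -0.0
finger_force: 6.5
```

```bash
python3 - <<'E'
from h import *
where()
snap("side","s4",crop=(190,170,340,260),s=5)
E
```

```text
t 11.85 jig [-82.5  -0.1] 49.2 F [-12.2   3.8   5.4] j [ 0.49  0.29 -0.57 -0.   -0.71  0.98]
```

View pics/s4.png

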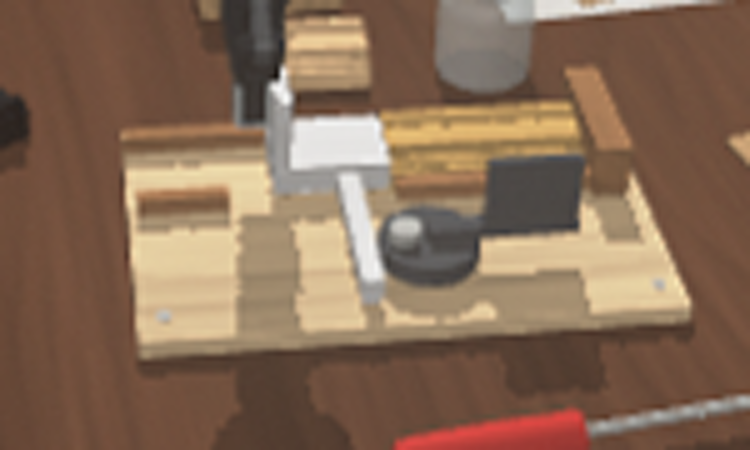

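Force has risen to 12 N. The moulding's end at (580,140) meets the stop, and the lever is still straight ahead. I'll press 2 mm further to confirm home, then retreat, rise and measure.

Call:
{"api": "step_arm", "payload": {
  "deltas": [0,0,0,0.001,0,0,0,0,0,0,0.002,0,0,0,0,0,0,0.002,0,0,0,0,0,0,0.002,0,0,0]
}}

```text
t: 12.3
tool_pos: [507.4, 55.8, 49.2]
eef_rot: [0.0, 0.999, -0.051, -0.003]
force: [-21.9, 8.6, 13.8]
grip_width: 0.3
finger_force: 11.7
```

Call:
{"api": "step_arm", "payload": {
  "deltas": [0,0,0,-0.01,0,0,0,0,0,0,-0.03,0,0,0,0,0,0,-0.05,0,0,0,0,0,0,-0.06,0,-0.04,0,0,0,0,-0.06,0,-0.08,0,0,0,0,-0.06,0,-0.12,0,0,0,0,-0.06,-0.05,-0.12,0,0,0,0,-0.06,-0.1,-0.12,0,0,0,0,-0.06,-0.15,-0.12,0,0,0,0,-0.06,-0.2,-0.12,0,0,0,0,-0.06,-0.25,-0.12,0,0,0,0,-0.06,-0.25,-0.12,0]
}}

```text
t: 13.5
tool_pos: [478.7, 317.0, 170.0]
eef_rot: [-0.002, 0.999, -0.048, 0.002]
force: [0.1, -1.2, 0.2]
grip_width: 0.0
finger_force: 0.0
```

```bash
python3 - <<'E'
from h import *
where()
snap("top","t3",crop=(200,110,310,240),s=4.6)
E
```

```text
t 13.5 jig [-137.5  256.7] 170.0 F [ 0.1 -1.2  0.2] j [ 0.93  0.24 -0.31  0.   -1.02  0.55]
```

View pics/t3.png

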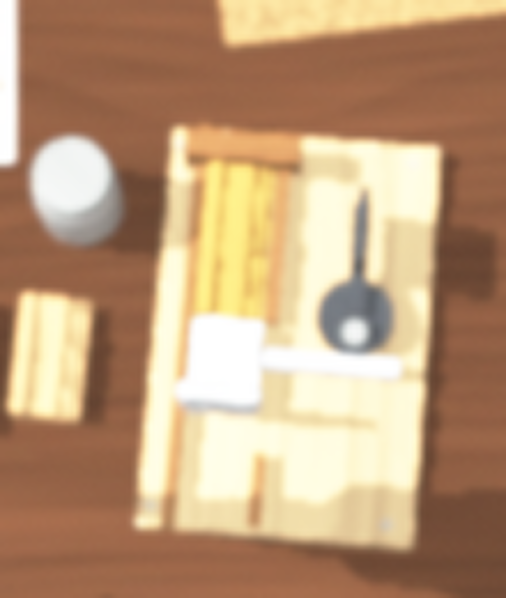

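The slide, with its front at about (228,318), butts against the moulding, which touches the end stop at (240,162). The lever is still straight ahead, and the slide didn't give under 22 N. One number check before handing in.

```bash
python3 - <<'E'
from h import *
R,t,th,_=fit()
q=lambda u,v,z:(R.T@(onz("top",(u+.5)/4.6+199.5,(v+.5)/4.6+109.5,z)[:2]-t)).round(1)
print("slide front",q(228,316,33),"tab rear top",q(220,410,82),"lever tip",q(363,190,80),"arm front",q(330,352,29))
print(manip.hand_in())
E
```

```text
slide front [0.1 0.2] tab rear top [-80.4  -2. ] lever tip [ 91.3 -92.9] arm front [-20.7 -78. ]
the job is handed in; nothing more can be done
None
```

I turned the cam's lever to straight ahead (within about 1°), then pushed the slide to its hard stop, which held under 22 N. The moulding sits against the end stop, nothing but the slide touched it, and I handed the job in at about 13.6 s.

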